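# Mount the modulator carrier on its dowelled base

## Task

Swing the red-handled clamp on the black base fully open, then set the modulator's carrier plate on the base's two dowels: round hole over the thick dowel, slot over the thin one, lowered gently (not dropped) until it lies flush on the seat. Let go of it, then swing the clamp fully back so that its nose lies over the plate. Leave everything else on the table where it is.

Things in the scene. Friction and masses are not known exactly. Their poses are not given: they have to be found in the camera images.
- carrier_grip (a point): Carrier: gold-coloured plate 160 x 90 x 10 mm, black modulator housing 100 long, 40 wide, 45 mm high on its middle, two lid knobs 11 mm higher. 0.6-0.9 kg, flat on the table. Point: housing's centre, 32.5 mm over the underside. x along the plate, from slot end to round-hole end (as the white arrow on the lid), y across, z up. Long sides flat; brass connector juts 10 mm from -y side at x 36.
- hole_round (a point): Centre of the carrier's round through-hole (13.5 mm diameter), at the plate's underside, 60 mm from the plate's centre towards +x of the carrier. It fits the thick dowel.
- hole_slot (a point): Centre of the carrier's slot (through the plate, 13.5 mm long along the plate, 9.5 mm wide), at the plate's underside, 60 mm from the plate's centre towards -x of the carrier. It fits the thin dowel; the thick dowel cannot enter it.
- seat (a point): Base: black plate 256 x 110 x 15 mm bolted to the table, its top 15 mm above the table. Point: middle of the seat on the top face, half-way between the dowels. x along the base from thin to thick dowel, y across, z up. At the -x end (x -140 to -95 mm) a bracket with a steel fibre collimator, up to 64 mm above the seat; at the +x end the swing clamp.
- dowel_large (a point): Foot of the thick steel dowel on the seat: 12 mm diameter, 23 mm high, the upper 10 mm tapering to a blunt nose about 5 mm wide. 60 mm from the seat's middle towards +x of the base.
- dowel_small (a point): Foot of the thin steel dowel on the seat: 8 mm diameter, 23 mm high, its upper 10 mm tapering likewise. 60 mm from the seat's middle towards -x of the base.
- clamp (a joint): Angle of the swing clamp about its upright pivot (rad). 0: closed (stop), nose over the corner of a seated plate, handle pointing to +x of the base, away from the seat. Opens clockwise seen from above to 1.6 (stop): nose to +y of the base, clear of the seat, handle to -y. Starts at 0 to 0.4. Friction holds it where it is left; about 1.5 N at the handle moves it.
- clamp_pivot (a point): The clamp's pivot axis, 16 mm above the seat, at x = 96, y = +30 mm from the seat's middle in the base's frame. The clamp is a flat steel bar, 14 mm wide, 8 mm thick, its underside 12 mm above the seat (2 mm over a seated plate); nose 36 mm long.
- clamp_handle (a point): Middle of the clamp's upright red round handle, 16 mm diameter and 40 mm tall, on the tail of the bar 55 mm from the pivot. This point is 40 mm above the seat (55 mm above the table); the bar under the handle has its top 20 mm lower than this point.
- lens_post_mid (a point): Bystander, loose: lens in a round black mount on a steel post and a round 56 mm foot, 127 mm tall in all; this point lies 60 mm above the table, on its post.
- laser_head_mid (a point): Bystander, loose: black laser head, a box 130 x 50 x 42 mm with a white and yellow plate on top; this point is its centre.
- ball_driver_grip (a point): Bystander, loose: hex driver with an orange handle, about 190 mm long, lying flat; this point is on its handle.
- post_holder_mid (a point): Bystander, loose: empty black post holder, 25 mm thick and 40 mm tall, on a 75 x 50 mm foot plate; this point lies half-way up, over the middle of the foot plate.
- screw_tray_mid (a point): Bystander, loose: blue open tray 130 x 90 x 30 mm with black screws in it; this point is its centre.
- carrier: The carrier as a whole; origin at the centre of its plate's underside, axes as for carrier_grip.
There are look-alikes about, which are no part of the job. Leave any purple or turquoise look-alike of the carrier alone.

How it is judged:
By the outcome, as a careful person would: the job done as asked, in the order asked, and still so for the second after the job is handed in, with the robot touching nothing.
It also fails if it takes over 67 s, if anything falls off the work surface, if the arm or the gripper's body presses on something with over 40 N, if the wrist force passes 120 N, or if a joint passes its speed limit or range.

## Robot

A 6-joint arm with a two-finger parallel gripper is mounted at the origin on the work surface. World frame = base frame: x ahead of the robot, y to its left, z up, the work surface at z = 0. Lengths are in mm, angles in degrees, forces in N, time in s.
With the tool pointing down it reaches from about 350 to 1000 mm from the base axis. Payload 7.1 kg.
Tool frame: the origin (TCP) lies at the very end of the fingers, on their centre line; the grasp point (between the pads) lies 19 mm behind it (r.grip_point_offset is the distance from the TCP to the grasp point, in mm); z points along the fingers, y is the direction in which the jaws open and shut (so a half turn about z gives the same grasp; the last joint's range is limited). The gripper opens to 85 mm and grips with 20 to 120 N. Pads are 22 mm wide; open, the fingers measure 114 mm over their backs; the gripper's body (76 mm by 85 mm) begins 54 mm behind the grasp point. The pads swing forward as they close: fully open they stand 13 mm farther back than shut.
Start: joints at [-65.374, 24.242, 93.386, -0, 62.372, -1.089], TCP at [271.192, -563.08, 231.319] pointing down, gripper open.
Joint ranges: [-172.04, 172.04], [-51.8, 120.97], [4.93, 147.93], [-75.15, 255.16], [6.16, 154.13], [-145.62, 145.62]. Speed limits (degrees/s): [136.94, 136.94, 172.46, 180, 180, 180].

## Interface

Orientations are given as [roll, pitch, yaw] about the fixed x, y, z axes, in that order (R = Rz(yaw) Ry(pitch) Rx(roll)).
In Python, from station import r, grab_frame, job, spot_in gives the robot as it stands.
- The arm moves only by the tool step_arm, never from a script. Its argument "commands" is text: rows parted by semicolons, each of 4 numbers parted by spaces: the shift along the tool's x, y, z as a fraction of full scale, then the turn about the tool's z as a fraction of full scale. A call has 1 to 8 rows; each row is the pose to reach, as a shift and turn from the pose commanded when the call began, along the tool's axes at that moment, turning the shorter way round; what a row does not reach only later rows make up. Full scale, the value 1, is 400 mm for a shift and 360 degrees for a turn. A row lasts 1/10 s, in which the tool goes at most 50 mm and 8.59 degrees, less where a joint would pass 70% of its speed; a pose out of reach is approached as far as the arm can. A call with a number of a shift or a turn outside -1 to 1 is refused whole. A call with a gripper value outside its range is refused whole. "jaw" is the opening in per cent of the stroke, from 0 (shut) to 100 (fully open), set as the call begins (left out, the last holds). The fingers move at their own pace and stop on an object; the grip force is fixed at half the most. Time passes only in rows, so rows that repeat a pose let the fingers close. It gives the time, the measured TCP pose, the force and the opening at its end, in the units of the state.
- r.get_obs(): the state, without advancing time (a new reading comes with each control period).
- grab_frame(name): name is "scene" or "top"; returns a dict with "pixels" (384x512x3 uint8, red, green, blue), "fx", "fy", "cx", "cy" (pixels), "rvec" (rotation vector, rad) and "tvec" (3), from world to camera coordinates, as OpenCV has them. Camera axes: x right, y down, z forward; pixel columns grow to the right and rows downward; lengths in mm; the calibration is good to about 2 mm. A picture is of the moment at which its call begins. There is no depth.
- job.hand_in(): hands the job in, once; it reports no verdict.
Trained networks look in the newest picture that a camera, given by its name, has taken for a name from the list of things; names that differ only in an ending like _2 or _b are one class to them, and where a whole thing is asked for, a point or a joint stands for the part that bears it (a point fixed in the world has none). Each returns a list of dicts, best first, with "score" (0 to 1); they miss things now and then, are a little off and sometimes report something else, mostly with a low value. They report only what shows in the picture. A call takes as long as a camera call. They do not tell look-alikes from the thing itself.
- spot_in(camera, name): "extent" ([left, top, right, bottom] in pixels, round what is visible of it).
The state is a dict: "clock": time; "joint_positions": joint angles; "qvel": joint speeds; "tau": joint torques, N m; "position": TCP position; "ee_rot": TCP orientation; "wrist_force": force on the tool from outside, world axes, zero at the start; "torque": the same for the moment, N m; "grip_width": opening from 0.0 (shut) to 1.0 (fully open).
Only numpy, scipy, OpenCV 4.12 (cv2) and the standard library are available. Lean on these libraries where they do the work, as an engineer would, in place of code of your own. Each camera call takes 0.05 s, during which the arm holds its last target.

## Working session

There is one attempt and no reset: what is moved stays moved. The work goes in short steps, Python scripts to look and compute and a tool call to move; the robot and the scene stay as the last step left them, time stands still between calls to the robot, and variables do not carry over. Pictures are saved under pics/ and viewed, and the job is handed in when it is done.

Besides the shell and the picture viewer there is one more tool, called by a JSON object that holds its "method" and its "body". step_arm: Moves the arm, as the interface text tells. Shift numbers are shares of 400 mm and turn numbers shares of 360 degrees, none past 1 either way. Its arguments: {"type":"object","properties":{"commands":{"type":"string"},"jaw":{"type":"number"}},"required":["commands"]}

```bash
ls; mkdir -p pics; python3 - <<'E'
from station import r, grab_frame, job, spot_in
import cv2,numpy as np,pickle
print(r.get_obs())
for n in("scene","top"):
    f=grab_frame(n); pickle.dump(f,open(f"{n}0.pkl","wb"))
    cv2.imwrite(f"pics/{n}0.png",cv2.resize(f["pixels"][:,:,::-1],(800,600),interpolation=cv2.INTER_CUBIC))
    print(n,f["fx"],f["fy"],f["cx"],f["cy"],f["rvec"],f["tvec"])
    if n=="top" or 1:
        for k in ["carrier","hole_round","hole_slot","seat","dowel_large","dowel_small","clamp","clamp_handle","carrier_grip","lens_post_mid","laser_head_mid","post_holder_mid","screw_tray_mid","ball_driver_grip"]:
            print(k,[([round(x) for x in d["extent"]],round(d["score"],2)) for d in spot_in(n,k)][:4])
print(r.get_obs()["clock"])
E
```

```text
pics
{'clock': 0.0, 'joint_positions': array([-6.53737292e+01,  2.42836826e+01,  9.34310349e+01,  2.17696516e-03,
        6.23721881e+01, -1.09028990e+00]), 'qvel': array([-0.05614458,  0.036657  , -0.0196315 ,  0.07047042,  0.1453222 ,
        0.02642504]), 'tau': array([ 1.16167459e-03, -5.57383561e+01, -2.81736356e+01, -7.68524819e-05,
        7.30085725e-03,  1.73984176e-05]), 'position': array([ 270.99101728, -562.59721778,  230.5565731 ]), 'ee_rot': array([-1.79913147e+02, -3.58050112e-03,  2.57155471e+01]), 'wrist_force': array([-0.35657092,  0.4472439 ,  0.26252224]), 'torque': array([0.0316128 , 0.00066939, 0.03603133]), 'grip_width': 1.0015033659935166}
scene 346.40401460892616 346.40401460892616 256.92917407286933 195.04817074306104 [ 0.81145333  2.76117206 -0.75960513] [ 468.43461312 -205.03478413 1381.30547146]
carrier [([322, 220, 377, 248], 0.95), ([301, 284, 357, 333], 0.91), ([261, 231, 302, 283], 0.69), ([278, 125, 300, 164], 0.67)]
hole_round [([277, 124, 299, 166], 0.9), ([258, 231, 303, 281], 0.78), ([299, 283, 355, 332], 0.76), ([323, 219, 377, 248], 0.68)]
hole
[... 1177 characters left out ...]
2], 0.74), ([385, 189, 416, 233], 0.71), ([112, 183, 164, 224], 0.66)]
seat [([281, 197, 366, 228], 0.94)]
dowel_large [([240, 245, 260, 266], 0.7), ([280, 193, 366, 230], 0.66)]
dowel_small [([280, 195, 366, 228], 0.92), ([393, 198, 418, 235], 0.52)]
clamp []
clamp_handle [([277, 212, 307, 225], 0.65)]
carrier_grip [([162, 236, 205, 292], 0.9), ([114, 185, 166, 227], 0.9), ([176, 180, 224, 213], 0.8), ([280, 255, 327, 303], 0.71)]
lens_post_mid [([232, 127, 246, 145], 0.75)]
laser_head_mid [([289, 134, 329, 157], 0.72)]
post_holder_mid [([239, 246, 261, 266], 0.68)]
screw_tray_mid [([81, 233, 111, 272], 0.63)]
ball_driver_grip [([384, 189, 418, 231], 0.81), ([174, 180, 224, 217], 0.36)]
1.5
```

View pics/top0.png

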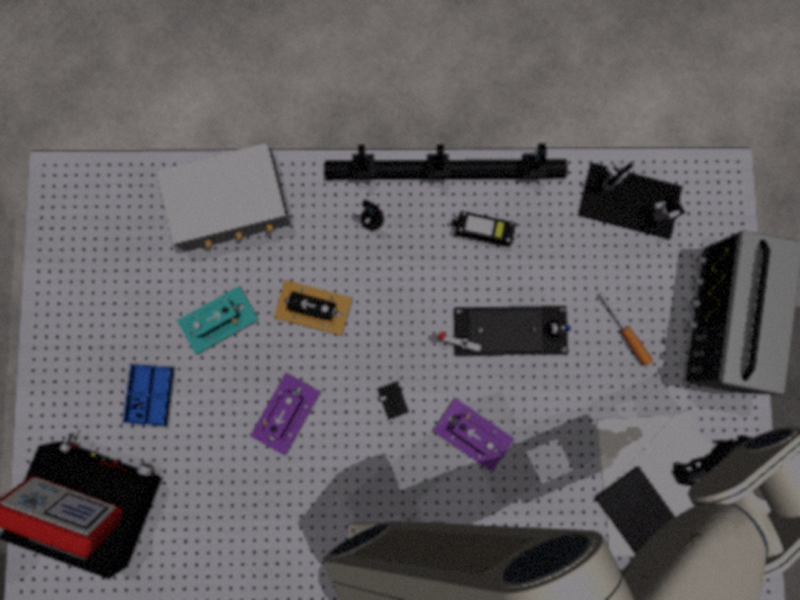

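View pics/scene0.png

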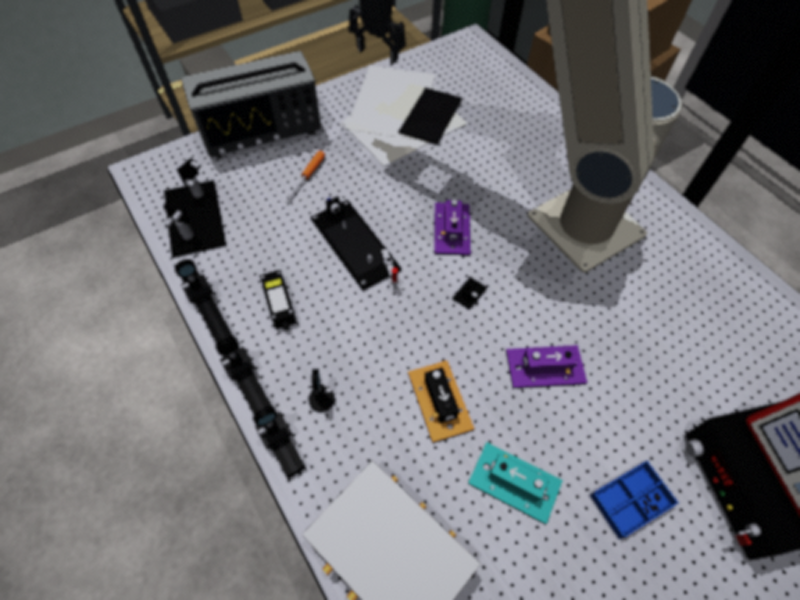

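```bash
cat > h.py <<'E'
import numpy as np,cv2,pickle
def proj(f,P):
    p,_=cv2.projectPoints(np.asarray(P,float).reshape(-1,3),np.array(f["rvec"],float),np.array(f["tvec"],float),np.array([[f["fx"],0,f["cx"]],[0,f["fy"],f["cy"]],[0,0,1.]]),None)
    return p.reshape(-1,2)
def unproj(f,uv,z):
    R=cv2.Rodrigues(np.array(f["rvec"],float))[0];t=np.array(f["tvec"],float)
    uv=np.asarray(uv,float).reshape(-1,2)
    d=np.c_[(uv[:,0]-f["cx"])/f["fx"],(uv[:,1]-f["cy"])/f["fy"],np.ones(len(uv))]@R
    c=-R.T@t
    return c+d*((z-c[2])/d[:,2])[:,None]
def crop(f,box,k,name):
    x0,y0,x1,y1=box
    im=f["pixels"][y0:y1,x0:x1,::-1]
    cv2.imwrite(name,cv2.resize(im,None,fx=k,fy=k,interpolation=cv2.INTER_CUBIC))
E
python3 - <<'E'
from h import *
t=pickle.load(open("top0.pkl","rb"));s=pickle.load(open("scene0.pkl","rb"))
crop(t,(270,185,375,240),7,"pics/base_t.png");crop(t,(165,170,235,225),8,"pics/car_t.png")
crop(s,(190,120,270,195),8,"pics/base_s.png");crop(s,(250,220,315,290),8,"pics/car_s.png")
print(unproj(t,[[200,196]],10),unproj(t,[[327,211]],15),unproj(s,[[200,160],[281,256]],10))
for f in (t,s):
    R=cv2.Rodrigues(f["rvec"])[0];print(-R.T@f["tvec"])
E
```

```text
[[587.48742914 187.3460531   10.        ]] [[ 529.54458111 -260.54970132   15.        ]] [[ 626.59553695 -292.33304897   10.        ]
 [ 588.35830038  188.93801465   10.        ]]
[4.12570222e+02 1.11882451e+00 1.48909722e+03]
[ 888.7984607   480.95446178 1071.53868662]
```

View pics/base_t.png

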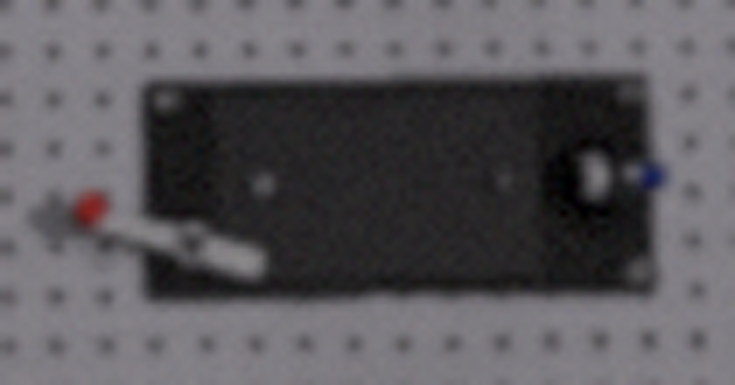

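View pics/base_s.png

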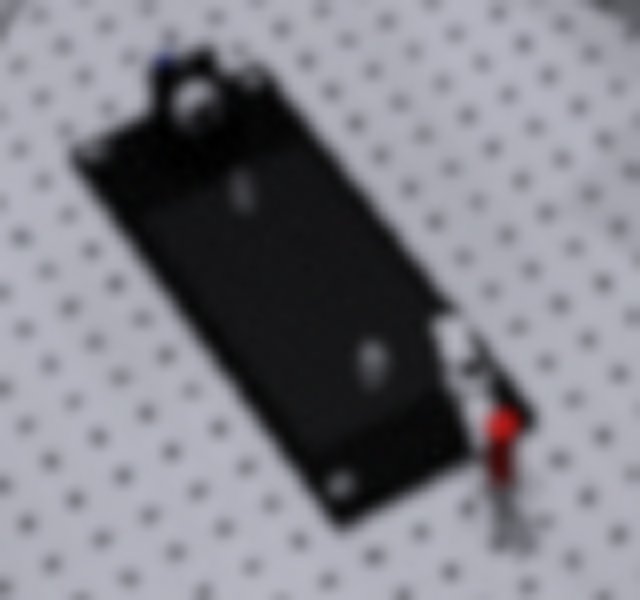

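View pics/car_t.png

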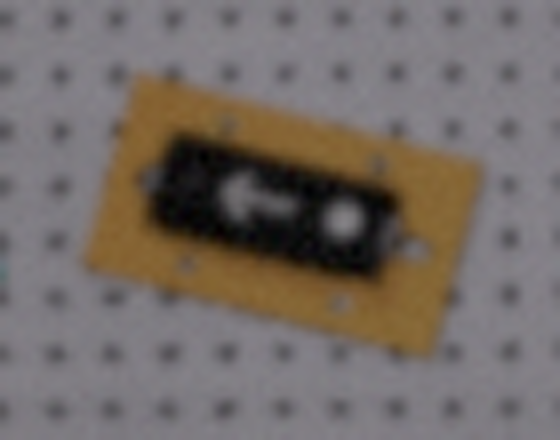

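View pics/car_s.png

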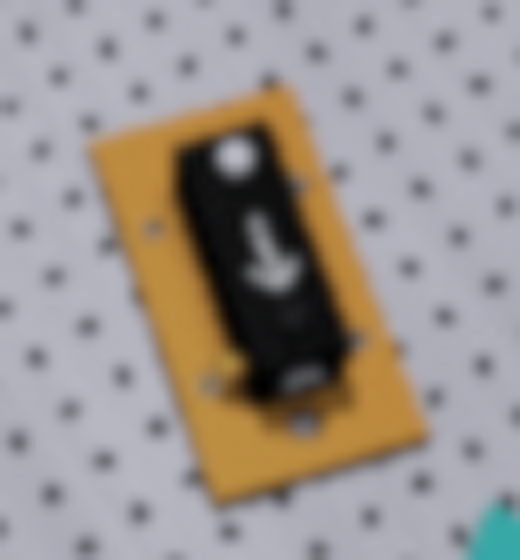

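```bash
cat > fit.py <<'E'
from h import *
from scipy.optimize import minimize
def pose(p,L):
    c,s=np.cos(p[2]),np.sin(p[2]);R=np.array([[c,-s,0],[s,c,0],[0,0,1]])
    z=p[3] if len(p)>3 else 0
    return np.asarray(L,float)@R.T+[p[0],p[1],z]
def box(x0,x1,y0,y1,z0,z1): return np.array([[x,y,z] for x in(x0,x1) for y in(y0,y1) for z in(z0,z1)],float)
def render(f,pts,roi,K=8):
    x0,y0,x1,y1=roi
    uv=(proj(f,pts)-[x0,y0]+.5)*K*16-8
    h=cv2.convexHull(uv.astype(np.int32))
    m=np.zeros(((y1-y0)*K,(x1-x0)*K),np.uint8)
    cv2.fillPoly(m,[h],255,shift=4)
    m=cv2.resize(m,(x1-x0,y1-y0),interpolation=cv2.INTER_AREA).astype(float)/255
    return cv2.GaussianBlur(m,(0,0),0.8)
def cost(views,p,body):
    e=0;n=0
    for f,ch,roi,ex in views:
        m=render(f,pose(p,body),roi);x0,y0,x1,y1=roi
        I=ch(f["pixels"].astype(float))[y0:y1,x0:x1]
        w=np.ones(I.shape)
        for E in ex:
            w*=1-(render(f,pose(p,E),roi)>0.02)
        # weighted LSQ of I=a+b m
        sw=w.sum();mm=(w*m).sum()/sw;im=(w*I).sum()/sw
        b=(w*(m-mm)*(I-im)).sum()/(w*(m-mm)**2).sum()
        e+=(w*(I-im-b*(m-mm))**2).sum()/b**2
    return e
def fit(views,p0,body):
    S=np.array([3,3,.03])
    g=lambda q:cost(views,np.r_[q[:3]*S,p0[3:]] + np.r_[p0[:3],np.zeros(len(p0)-3)],body)
    r=minimize(g,[0,0,0],method="Nelder-Mead",options=dict(initial_simplex=[[0,0,0],[1.5,0,0],[0,1.5,0],[0,0,1.5]],xatol=.005,fatol=1e-4))
    return r.x*S+np.array(p0[:3]),r.fun
gold=lambda I:I[...,0]-I[...,2]
gray=lambda I:I.mean(-1)
CB=box(-80,80,-45,45,0,10);CE=[box(-56,56,-34,24,8,58)]
BB=box(-140,116,-55,55,0,15)
BE=[box(-150,-90,-30,30,10,82),box(-180,-90,-8,8,30,70),box(55,160,5,65,20,85),box(100,170,-40,50,0,80)]
E
python3 - <<'E'
from fit import *
t=pickle.load(open("top0.pkl","rb"));s=pickle.load(open("scene0.pkl","rb"))
vt=(t,gold,(160,165,240,230),CE);vs=(s,gold,(250,218,312,290),CE)
p0=[588,188,np.radians(75)]
for v in([vt],[vs],[vt,vs]):
    p,e=fit(v,p0,CB);print("car",p[:2],np.degrees(p[2]),e)
vt=(t,gray,(270,185,375,240),BE);vs=(s,gray,(190,120,268,192),BE)
dl=unproj(t,[[263.5/7+270-.43,183/7+185-.43],[504/7+270-.43,181/7+185-.43]],37);print(dl, np.linalg.norm(dl[0]-dl[1]))
p0=[*dl.mean(0)[:2],np.arctan2(*(dl[0]-dl[1])[[1,0]])];print(np.degrees(p0[2]))
for v in([vt],[vs],[vt,vs]):
    p,e=fit(v,p0,BB);print("base",p[:2],np.degrees(p[2]),e)
    for f in (t,s): print(proj(f,pose(p,[[60,0,38],[-60,0,38]])))
E
```

```text
car [586.54360405 187.82620689] 74.44502109597451 24.933299770393646
car [584.6488514  185.76772761] 75.03587221476761 13.420353582386943
car [585.38251258 187.09468041] 74.68053066344869 42.92708760185516
[[ 529.46359422 -187.81238379   37.        ]
 [ 529.30448066 -307.47229742   37.        ]] 119.66001942358449
89.9238129986099
base [ 528.55833439 -245.3222629 ] 90.3345599794165 27.652374283713485
[[306.54225583 211.05719307]
 [341.01673784 210.52304649]]
[[236.55377156 163.67208468]
 [220.10518617 142.27725884]]
base [ 527.86118926 -246.01889691] 90.61698503996999 20.928546514412577
[[306.75020065 211.34070778]
 [341.21977464 210.63635159]]
[[236.68605623 163.42491311]
 [220.10587614 142.11417844]]
base [ 528.49958678 -245.24276751] 90.42720699568207 49.548784697537876
[[306.52063447 211.10219233]
 [340.99337554 210.5122828 ]]
[[236.60115054 163.66837449]
 [220.10694157 142.29521428]]
```

```bash
cat > clampang.py <<'E'
from fit import *
from scipy.optimize import minimize_scalar
BP=[529,-246.2,np.radians(90.3)]
def red(f,roi):
    x0,y0,x1,y1=roi;I=f["pixels"][y0:y1,x0:x1].astype(float)
    w=np.clip(I[...,0]-np.maximum(I[...,1],I[...,2])-25,0,None)
    ys,xs=np.mgrid[y0:y1,x0:x1];return np.array([(w*xs).sum(),(w*ys).sum()])/w.sum(),w
def handle(th): return pose(BP,[[96+55*np.cos(th),30-55*np.sin(th),15]])[0]
def cyl(th):
    h=handle(th);a=np.linspace(0,2*np.pi,24)
    return np.array([[h[0]+8*np.cos(i),h[1]+8*np.sin(i),z] for i in a for z in(35,75)])
def ang(f,roi):
    uv,w=red(f,roi)
    def e(th):
        m=render(f,cyl(th),roi);ys,xs=np.mgrid[roi[1]:roi[3],roi[0]:roi[2]]
        c=np.array([(m*xs).sum(),(m*ys).sum()])/m.sum();return np.hypot(*(c-uv))
    T=np.linspace(-.1,1.7,181);E=[e(x) for x in T];i=np.argmin(E);return T[i],E[i],w.sum(),uv
E
python3 - <<'E'
from clampang import *
t=pickle.load(open("top0.pkl","rb"));s=pickle.load(open("scene0.pkl","rb"))
for f,roi in((t,(265,190,320,240)),(s,(225,155,275,200))):
    a=ang(f,roi);print(a,handle(a[0]))
print(handle(1.6),pose(BP,[[96,30,0]]))
E
```

```text
(np.float64(0.35), np.float64(0.5400300139939735), np.float64(635.0), array([282.48976378, 214.3023622 ])) [517.08636091 -98.59485684  15.        ]
(np.float64(0.27), np.float64(2.7023125942673674), np.float64(1353.0), array([252.30007391, 173.27124908])) [512.8902418  -97.27490938  15.        ]
[ 553.48196209 -151.67649135   15.        ] [[ 498.4977587  -150.35839486    0.        ]]
```

```bash
cat > plan.py <<'E'
import sys,json,os,math
# usage: plan.py x,y,z,yaw ... ; state in cmd.json updated
c=json.load(open("cmd.json")) if os.path.exists("cmd.json") else [271.192,-563.08,231.319,25.715]
rows=[]
ps=math.radians(c[3]);X=(math.cos(ps),math.sin(ps));Y=(math.sin(ps),-math.cos(ps))
for a in sys.argv[1:]:
    x,y,z,w=map(float,a.split(","))
    dx,dy=x-c[0],y-c[1];dw=(w-c[3]+180)%360-180
    v=[(dx*X[0]+dy*X[1])/400,(dx*Y[0]+dy*Y[1])/400,-(z-c[2])/400,-dw/360]
    v=[round(q,4) for q in v];rows.append(" ".join(f"{q:g}" for q in v))
print("; ".join(rows))
sx,sy,sz=v[0]*400,v[1]*400,v[2]*400
n=[c[0]+sx*X[0]+sy*Y[0],c[1]+sx*X[1]+sy*Y[1],c[2]-sz,c[3]-v[3]*360]
json.dump(n,open("cmd.json","w"));print("end cmd",[round(q,2) for q in n])
E
python3 plan.py 390,-330,215,48; 
```

```text
0.5204 -0.3961 0.0408 -0.0619
end cmd [389.99, -330.01, 215.0, 48.0]
```

{"method": "step_arm", "body": {"commands": "0.5204 -0.3961 0.0408 -0.0619; 0.5204 -0.3961 0.0408 -0.0619; 0.5204 -0.3961 0.0408 -0.0619; 0.5204 -0.3961 0.0408 -0.0619; 0.5204 -0.3961 0.0408 -0.0619; 0.5204 -0.3961 0.0408 -0.0619; 0.5204 -0.3961 0.0408 -0.0619; 0.5204 -0.3961 0.0408 -0.0619"}}

```text
clock: 2.3
position: [390.2, -330.7, 215.3]
ee_rot: [179.9, 0.0, 48.0]
wrist_force: [0.6, -0.4, -0.4]
grip_width: 1.007
```

```bash
python3 plan.py 516,-98.3,150,71.4
```

```text
0.6413 -0.1535 0.1625 -0.065
end cmd [516.01, -98.3, 150.0, 71.4]
```

{"method": "step_arm", "body": {"commands": "0.6413 -0.1535 0.1625 -0.065; 0.6413 -0.1535 0.1625 -0.065; 0.6413 -0.1535 0.1625 -0.065; 0.6413 -0.1535 0.1625 -0.065; 0.6413 -0.1535 0.1625 -0.065; 0.6413 -0.1535 0.1625 -0.065; 0.6413 -0.1535 0.1625 -0.065; 0.6413 -0.1535 0.1625 -0.065"}}

```text
clock: 3.1
position: [516.1, -99.5, 149.9]
ee_rot: [-180.0, 0.0, 71.4]
wrist_force: [-0.5, -0.1, -0.6]
grip_width: 0.997
```

```bash
python3 plan.py 516,-98.3,44,71.4; python3 - <<'E'
from station import *
from clampang import *
f=grab_frame("scene");pickle.dump(f,open("s1.pkl","wb"));crop(f,(210,110,290,190),8,"pics/s1.png")
E
```

```text
-0 -0 0.265 -0
end cmd [516.01, -98.3, 44.0, 71.4]
```

View pics/s1.png

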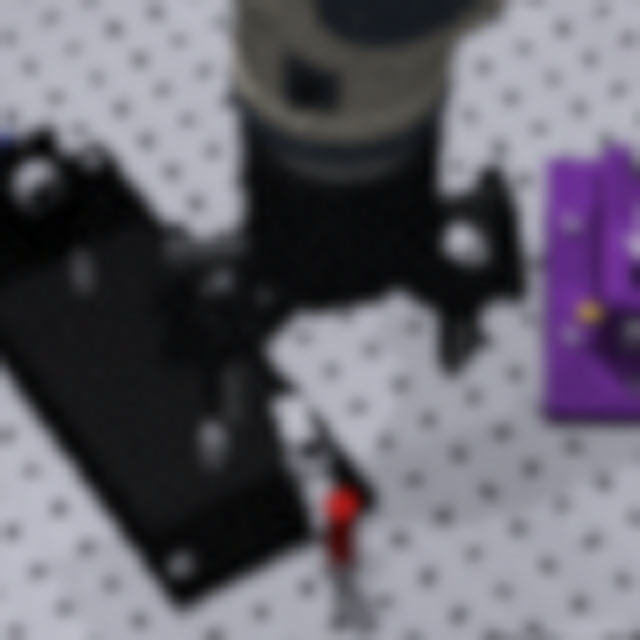

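{"method": "step_arm", "body": {"commands": "0 0 0.08 0; 0 0 0.16 0; 0 0 0.23 0; 0 0 0.265 0; 0 0 0.265 0"}}

```text
clock: 3.65
position: [514.6, -99.4, 42.7]
ee_rot: [-179.8, 0.0, 71.3]
wrist_force: [0.8, -0.2, -0.2]
grip_width: 1.003
```

{"method": "step_arm", "body": {"commands": "0 0 0 0; 0 0 0 0; 0 0 0 0; 0 0 0 0; 0 0 0 0; 0 0 0 0", "jaw": 24}}

```text
clock: 4.25
position: [516.1, -98.2, 44.3]
ee_rot: [180.0, -0.0, 71.4]
wrist_force: [-1.0, 0.5, 0.3]
grip_width: 0.244
```

```bash
python3 - <<'E'
from station import *
from clampang import *
f=grab_frame("scene");pickle.dump(f,open("s1.pkl","wb"));crop(f,(210,110,290,190),8,"pics/s2.png")
E
```

```text
(no output)
```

View pics/s2.png

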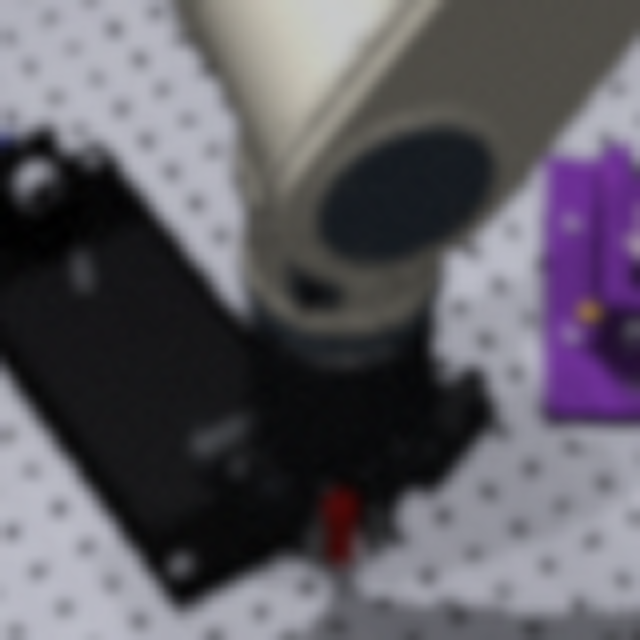

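```bash
cat > arc.py <<'E'
import math,sys,subprocess
a=[float(x) for x in sys.argv[1:]]
P=(498.5,-150.4)
subprocess.run(["python3","plan.py"]+[f"{P[0]+55*math.cos(math.radians(q)):.2f},{P[1]+55*math.sin(math.radians(q)):.2f},44,{q}" for q in a])
E
python3 arc.py 66 61 56 51 46 41 36 36; python3 arc.py 31 26 21 16 11 6 2 0
```

```text
-0.0005 0.013 -0 0.015; -0.0022 0.0249 -0 0.0289; -0.0048 0.0366 -0 0.0428; -0.0085 0.048 -0 0.0567; -0.0132 0.059 -0 0.0706; -0.0188 0.0696 -0 0.0844; -0.0253 0.0797 -0 0.0983; -0.0253 0.0797 -0 0.0983
end cmd [543.0, -118.06, 44.0, 36.01]
-0.0006 0.012 -0 0.0139; -0.0021 0.0239 -0 0.0278; -0.0047 0.0356 -0 0.0417; -0.0083 0.0471 -0 0.0556; -0.0129 0.0581 -0 0.0695; -0.0185 0.0688 -0 0.0834; -0.0235 0.0769 -0 0.0945; -0.0263 0.0808 -0 0.1
end cmd [553.49, -150.39, 44.0, 0.01]
```

{"method": "step_arm", "body": {"commands": "-0.0005 0.013 0 0.015; -0.0022 0.0249 0 0.0289; -0.0048 0.0366 0 0.0428; -0.0085 0.048 0 0.0567; -0.0132 0.059 0 0.0706; -0.0188 0.0696 0 0.0844; -0.0253 0.0797 0 0.0983; -0.0253 0.0797 0 0.0983"}}

```text
clock: 5.1
position: [543.2, -118.2, 43.9]
ee_rot: [-180.0, -0.0, 36.0]
wrist_force: [0.3, -0.5, 0.1]
grip_width: 0.24
```

{"method": "step_arm", "body": {"commands": "-0.0006 0.012 0 0.0139; -0.0021 0.0239 0 0.0278; -0.0047 0.0356 0 0.0417; -0.0083 0.0471 0 0.0556; -0.0129 0.0581 0 0.0695; -0.0185 0.0688 0 0.0834; -0.0235 0.0769 0 0.0945; -0.0263 0.0808 0 0.1"}}

```text
clock: 5.9
position: [553.8, -150.3, 44.0]
ee_rot: [-180.0, -0.0, 0.0]
wrist_force: [0.8, 2.3, -0.9]
grip_width: 0.24
```

```bash
python3 arc.py -1.5 -3 -4 -4
```

```text
-0 0.0036 -0 0.0042; -0.0002 0.0072 -0 0.0084; -0.0003 0.0096 -0 0.0111; -0.0003 0.0096 -0 0.0111
end cmd [553.37, -154.23, 44.0, -3.98]
```

{"method": "step_arm", "body": {"commands": "0 0.0036 0 0.0042; -0.0002 0.0072 0 0.0084; -0.0003 0.0096 0 0.0111; -0.0003 0.0096 0 0.0111"}}

```text
clock: 6.3
position: [553.4, -154.3, 44.0]
ee_rot: [180.0, -0.0, -4.0]
wrist_force: [0.6, 0.8, 0.2]
grip_width: 0.24
```

```bash
python3 arc.py -5 -6 -6
```

```text
-0 0.0024 -0 0.0028; -0.0001 0.0048 -0 0.0056; -0.0001 0.0048 -0 0.0056
end cmd [553.2, -156.14, 44.0, -6.0]
```

{"method": "step_arm", "body": {"commands": "0 0.0024 0 0.0028; -0.0001 0.0048 0 0.0056; -0.0001 0.0048 0 0.0056"}}

```text
clock: 6.6
position: [553.2, -156.3, 44.0]
ee_rot: [180.0, -0.0, -6.0]
wrist_force: [1.7, 0.6, -0.1]
grip_width: 0.237
```

```bash
python3 arc.py -7 -8 -8
```

```text
-0 0.0024 -0 0.0028; -0.0001 0.0048 -0 0.0056; -0.0001 0.0048 -0 0.0056
end cmd [552.96, -158.04, 44.0, -8.02]
```

{"method": "step_arm", "body": {"commands": "0 0.0024 0 0.0028; -0.0001 0.0048 0 0.0056; -0.0001 0.0048 0 0.0056"}}

```text
clock: 6.9
position: [552.9, -157.3, 44.0]
ee_rot: [-179.9, 0.0, -8.1]
wrist_force: [1.6, 7.0, 0.7]
grip_width: 0.237
```

```bash
python3 - <<'E'
from station import *
from clampang import *
for n in("scene","top"):
    f=grab_frame(n);pickle.dump(f,open(n+"3.pkl","wb"))
    crop(f,(200,110,270,190) if n=="scene" else (260,170,370,240),7,f"pics/{n}3.png")
E
```

```text
(no output)
```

View pics/scene3.png

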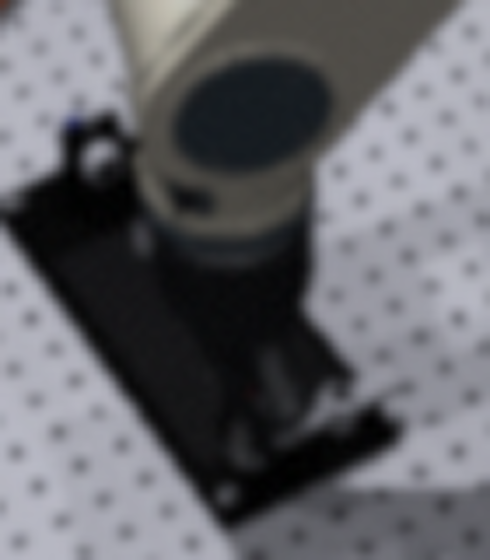

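View pics/top3.png

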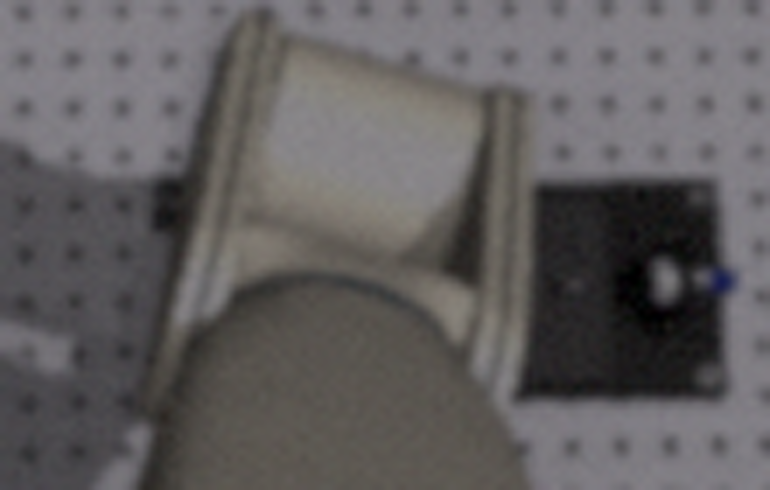

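```bash
python3 plan.py 553.2,-156,44,-6 553.2,-156,80,-6 553.2,-156,130,-6 553.2,-156,180,-6; python3 plan.py 560,-50,200,30 570,50,200,60 585.5,187,200,74.7
```

```text
-0.0001 -0.0051 -0 -0.0056; -0.0001 -0.0051 -0.09 -0.0056; -0.0001 -0.0051 -0.215 -0.0056; -0.0001 -0.0051 -0.34 -0.0056
end cmd [553.2, -156.02, 180.0, -6.0]
-0.0108 -0.2654 -0.05 -0.1; -0.0121 -0.5166 -0.05 -0.1833; -0.0093 -0.8613 -0.05 -0.2242
end cmd [585.52, 187.0, 200.0, 74.71]
```

{"method": "step_arm", "body": {"commands": "-0.0001 -0.0051 0 -0.0056; -0.0001 -0.0051 -0.09 -0.0056; -0.0001 -0.0051 -0.215 -0.0056; -0.0001 -0.0051 -0.34 -0.0056; -0.0001 -0.0051 -0.34 -0.0056"}}

```text
clock: 7.5
position: [556.9, -157.5, 186.7]
ee_rot: [179.9, -0.6, -6.0]
wrist_force: [0.4, 0.3, -0.1]
grip_width: 0.24
```

{"method": "step_arm", "body": {"commands": "-0.0093 -0.8613 -0.05 -0.2242; -0.0093 -0.8613 -0.05 -0.2242; -0.0093 -0.8613 -0.05 -0.2242; -0.0093 -0.8613 -0.05 -0.2242; -0.0093 -0.8613 -0.05 -0.2242; -0.0093 -0.8613 -0.05 -0.2242; -0.0093 -0.8613 -0.05 -0.2242; -0.0093 -0.8613 -0.05 -0.2242", "jaw": 100}}

```text
clock: 8.3
position: [585.6, 191.8, 199.6]
ee_rot: [180.0, -0.1, 63.3]
wrist_force: [0.6, -1.2, 0.1]
grip_width: 1.0
```

```bash
cp cmd.json c_at.json; python3 - <<'E'
from station import *
from clampang import *
print(r.get_obs()["position"],r.get_obs()["ee_rot"])
for n in("scene","top"):
    f=grab_frame(n);pickle.dump(f,open(n+"4.pkl","wb"))
    crop(f,(190,115,270,195) if n=="scene" else (260,170,370,240),7,f"pics/{n}4.png")
    print(spot_in(n,"clamp_handle"))
E
```

```text
[585.55759267 191.80374118 199.59837657] [ 1.79995470e+02 -6.07494299e-02  6.33445471e+01]
[{'extent': [234.7, 161.8, 256.9, 174.7], 'score': 0.5}]
[{'extent': [289.5, 204.4, 298.9, 228.0], 'score': 0.41}]
```

View pics/scene4.png

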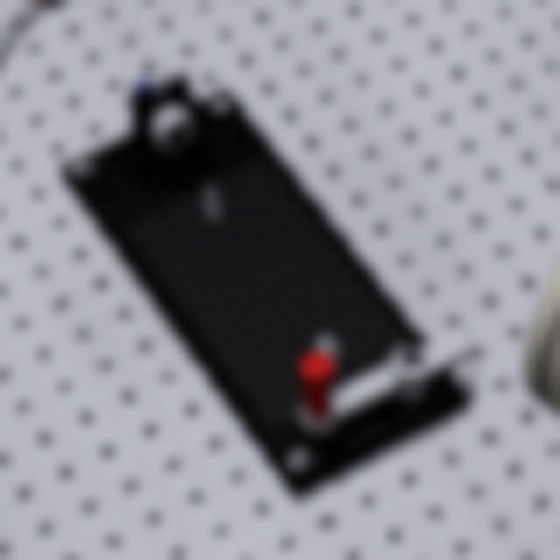

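View pics/top4.png

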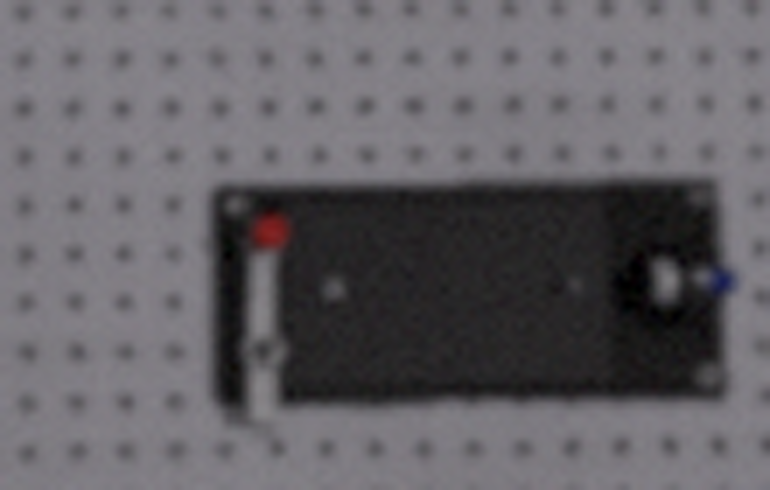

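{"method": "step_arm", "body": {"commands": "0 0 0 0; 0 0 0 0; 0 0 0 0"}}

```text
clock: 8.8
position: [585.6, 186.1, 200.0]
ee_rot: [-180.0, 0.0, 62.6]
wrist_force: [0.0, -0.6, 1.0]
grip_width: 0.998
```

```bash
python3 - <<'E'
from clampang import *
t=pickle.load(open("top4.pkl","rb"));s=pickle.load(open("scene4.pkl","rb"))
BE=[box(-150,-90,-30,30,10,82),box(-180,-90,-8,8,30,70),box(85,110,-40,80,15,85)]
vt=(t,gray,(270,185,375,240),BE);vs=(s,gray,(190,120,266,192),BE)
for v in([vt],[vs],[vt,vs]):
    p,e=fit(v,BP,BB);print("base",p[:2],np.degrees(p[2]),e)
# dowel blobs
for f,bs in((t,[(303,206,313,216),(338,206,347,215)]),(s,[(215,138,225,148)])):
  for x0,y0,x1,y1 in bs:
    I=gray(f["pixels"][y0:y1,x0:x1].astype(float)).round();
    w=np.clip(I-np.median(I)-12,0,None);ys,xs=np.mgrid[y0:y1,x0:x1]
    c=[(w*xs).sum()/w.sum(),(w*ys).sum()/w.sum()];print(c,unproj(f,[c],36)[0],unproj(f,[c],30)[0]);
s0=pickle.load(open("scene0.pkl","rb"))
for x0,y0,x1,y1 in [(231,158,242,172),(215,138,225,148)]:
    f=s0;I=gray(f["pixels"][y0:y1,x0:x1].astype(float));w=np.clip(I-np.median(I)-12,0,None);ys,xs=np.mgrid[y0:y1,x0:x1]
    c=[(w*xs).sum()/w.sum(),(w*ys).sum()/w.sum()];print(c,unproj(f,[c],36)[0],unproj(f,[c],26)[0]);
a=ang(t,(270,190,320,240));print(a,handle(a[0]),unproj(t,[a[3]],73))
# bar axis in top: bright pixels
E
```

```text
base [ 528.46434141 -246.00710747] 90.39764852054338 33.11631516509526
base [ 528.2728533  -248.14808314] 90.6600949323848 22.747281975532566
base [ 528.50465201 -247.34246446] 90.37352289736803 56.99389589220667
[np.float64(307.2429378531073), np.float64(210.8418079096045)] [ 529.09393589 -188.0364144    36.        ] [ 529.57507527 -188.81745742   30.        ]
[np.float64(341.72727272727275), np.float64(210.22727272727272)] [ 530.07668129 -308.25678081   36.        ] [ 530.56187852 -309.53422709   30.        ]
[np.float64(219.84615384615384), np.float64(143.71493212669682)] [ 532.56253324 -301.24564751   36.        ] [ 530.49847171 -305.77778205   30.        ]
[np.float64(236.13008989952408), np.float64(164.54574299312534)] [ 530.88291875 -184.05552991   36.        ] [ 527.42659649 -190.47740482   26.        ]
[np.float64(219.84828711256117), np.float64(143.6721044045677)] [ 532.45128855 -301.42332377   36.        ] [ 529.01011174 -308.97859713   26.        ]
(np.float64(1.66), np.float64(0.8678919821703038), np.float64(893.0), array([298.25419933, 202.57110862])) [ 553.30398186 -154.97119262   15.        ] [[ 554.55003216 -153.34980728   73.        ]]
```

```bash
echo '[585.52,187,200,62.7]'>cmd.json; python3 plan.py 585.2,186.3,150,70 585.2,186.3,110,74.8 585.2,186.3,75,74.8 585.2,186.3,45,74.8 585.2,186.3,25,74.8 585.2,186.3,16,74.8
```

```text
-0.0019 0.0001 0.125 -0.0203; -0.0019 0.0001 0.225 -0.0336; -0.0019 0.0001 0.3125 -0.0336; -0.0019 0.0001 0.3875 -0.0336; -0.0019 0.0001 0.4375 -0.0336; -0.0019 0.0001 0.46 -0.0336
end cmd [585.21, 186.31, 16.0, 74.8]
```

{"method": "step_arm", "body": {"commands": "-0.0019 0.0001 0.125 -0.0203; -0.0019 0.0001 0.225 -0.0336; -0.0019 0.0001 0.3125 -0.0336; -0.0019 0.0001 0.3875 -0.0336; -0.0019 0.0001 0.4375 -0.0336; -0.0019 0.0001 0.46 -0.0336; -0.0019 0.0001 0.46 -0.0336; -0.0019 0.0001 0.46 -0.0336"}}

```text
clock: 9.6
position: [586.0, 186.3, 16.9]
ee_rot: [179.9, -0.0, 74.8]
wrist_force: [1.0, -0.2, 0.5]
grip_width: 0.995
```

{"method": "step_arm", "body": {"commands": "0 0 0 0; 0 0 0 0; 0 0 0 0; 0 0 0 0; 0 0 0 0; 0 0 0 0; 0 0 0 0; 0 0 0 0", "jaw": 20}}

```text
clock: 10.4
position: [585.7, 186.5, 17.0]
ee_rot: [179.9, -0.0, 74.8]
wrist_force: [-0.9, -0.8, 6.2]
grip_width: 0.458
```

```bash
python3 plan.py 585.2,186.3,40,74.8 585.2,186.3,90,74.8 585.2,186.3,130,74.8; python3 - <<'E'
from station import *
from clampang import *
for n in("scene","top"):
    f=grab_frame(n);pickle.dump(f,open(n+"5.pkl","wb"))
    crop(f,(240,200,330,290) if n=="scene" else (150,160,240,230),7,f"pics/{n}5.png")
E
```

```text
-0 -0 -0.06 -0; -0 -0 -0.185 -0; -0 -0 -0.285 -0
end cmd [585.21, 186.31, 130.0, 74.8]
```

View pics/scene5.png

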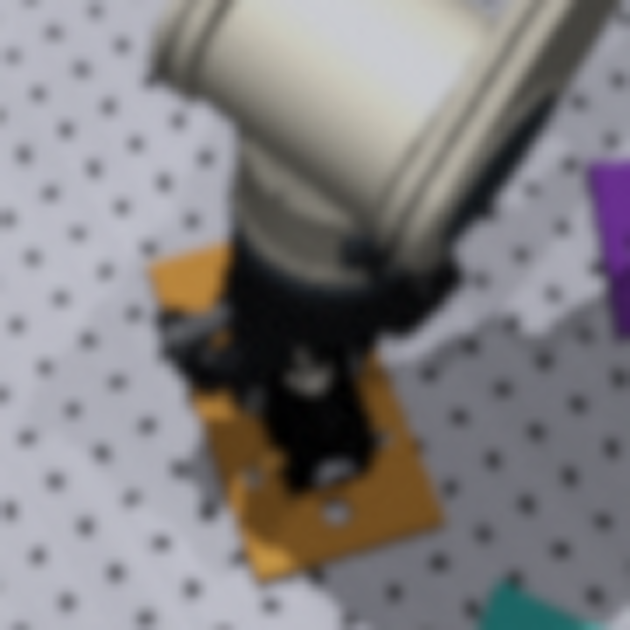

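{"method": "step_arm", "body": {"commands": "0 0 -0.02 0; 0 0 -0.06 0; 0 0 -0.185 0; 0 0 -0.285 0; 0 0 -0.285 0; 0 0 -0.285 0"}}

```text
clock: 11.1
position: [585.2, 186.3, 130.9]
ee_rot: [179.9, -0.0, 74.8]
wrist_force: [-0.8, 0.4, -8.7]
grip_width: 0.461
```

```bash
python3 - <<'E'
from fit import *
s=pickle.load(open("scene5.pkl","rb"));s0=pickle.load(open("scene0.pkl","rb"))
CE2=[box(-50,52,-34,24,8,58),box(-45,45,-62,62,14,70),box(-60,60,-60,60,60,200)]
for f in(s0,s):
    vs=(f,gold,(235,205,310,290),CE2)
    p,e=fit([vs],[585,186,np.radians(74.8)],CB);print(p[:2],np.degrees(p[2]),e)
    print(pose(p,[[60,0,0]]))
    for d in (-3,-2,-1,0,1,2,3):
        c,si=np.cos(np.radians(74.8)),np.sin(np.radians(74.8))
        print(d,round(cost([vs],[585.45+d*c,186.4+d*si,np.radians(74.8)],CB),2),end=" ")
E
```

```text
[584.8983739  185.68824724] 74.84922060806429 8.607902024621078
[[600.5799783  243.60272974   0.        ]]
-3 12.95 -2 10.06 -1 8.84 0 9.84 1 12.0 2 15.41 3 22.03 [586.06319498 185.14699837] 75.7356333599506 25.662096739440187
[[600.84697389 243.29714782   0.        ]]
-3 28.43 -2 26.34 -1 25.6 0 27.63 1 30.73 2 35.34 3 43.46
```

```bash
python3 plan.py 580,150,130,76 573,100,130,78 567,50,130,80 560,0,130,82.5 555,-45,130,84 550,-90,130,86; python3 plan.py 545,-130,130,87 538,-175,130,88.5 532,-215,130,90  528.8,-240,130,90.3 528.8,-248,130,90.3
```

```text
-0.091 0.0112 -0 -0.0033; -0.2162 0.0271 -0 -0.0089; -0.3408 0.0454 -0 -0.0145; -0.466 0.0613 -0 -0.0214; -0.5778 0.0788 -0 -0.0256; -0.6897 0.0962 -0 -0.0311
end cmd [549.99, -90.01, 130.0, 85.99]
-0.1006 -0.0055 -0 -0.0028; -0.2141 -0.015 -0 -0.007; -0.3149 -0.023 -0 -0.0111; -0.3778 -0.0266 -0 -0.012; -0.3977 -0.0252 -0 -0.012
end cmd [528.81, -248.0, 130.0, 90.31]
```

{"method": "step_arm", "body": {"commands": "-0.091 0.0112 0 -0.0033; -0.2162 0.0271 0 -0.0089; -0.3408 0.0454 0 -0.0145; -0.466 0.0613 0 -0.0214; -0.5778 0.0788 0 -0.0256; -0.6897 0.0962 0 -0.0311; -0.6897 0.0962 0 -0.0311"}}

```text
clock: 11.8
position: [547.6, -94.7, 127.7]
ee_rot: [-179.7, 0.1, 85.8]
wrist_force: [-0.5, 0.7, -8.2]
grip_width: 0.461
```

{"method": "step_arm", "body": {"commands": "-0.1006 -0.0055 0 -0.0028; -0.2141 -0.015 0 -0.007; -0.3149 -0.023 0 -0.0111; -0.3778 -0.0266 0 -0.012; -0.3977 -0.0252 0 -0.012; -0.3977 -0.0252 0 -0.012; -0.3977 -0.0252 0 -0.012; -0.3977 -0.0252 0 -0.012"}}

```text
clock: 12.6
position: [528.9, -246.5, 129.3]
ee_rot: [-179.9, -0.1, 90.4]
wrist_force: [-0.1, -0.9, -7.4]
grip_width: 0.463
```

```bash
python3 plan.py 528.8,-248,100,90.3 528.8,-248,75,90.3 528.8,-248,65,90.3; python3 - <<'E'
from station import *
from fit import *
print(r.get_obs())
for n in("scene","top"):
    f=grab_frame(n);pickle.dump(f,open(n+"6.pkl","wb"))
    crop(f,(190,100,280,190) if n=="scene" else (260,170,370,240),7,f"pics/{n}6.png")
E
```

```text
-0 -0 0.075 0; -0 -0 0.1375 0; -0 -0 0.1625 0
end cmd [528.81, -248.0, 65.0, 90.31]
{'clock': 12.6, 'joint_positions': array([-2.61634572e+01,  2.85362947e+01,  1.02491391e+02,  2.13540868e-02,
        4.90703217e+01, -2.66132902e+01]), 'qvel': array([ 0.05843686, -0.42075779, -0.35867676, -0.15004045, -0.08180262,
       -0.06732352]), 'tau': array([-5.27203158e-01, -5.88116276e+01, -2.49686551e+01, -2.09635205e-02,
        1.05323250e-02,  7.39494106e-03]), 'position': array([ 528.92600273, -246.49207004,  129.32682866]), 'ee_rot': array([-1.79919591e+02, -5.83074800e-02,  9.04357886e+01]), 'wrist_force': array([-0.11843586, -0.89176845, -7.39855119]), 'torque': array([ 0.030006  , -0.02301092,  0.0217868 ]), 'grip_width': 0.4633103296401725}
```

View pics/scene6.png

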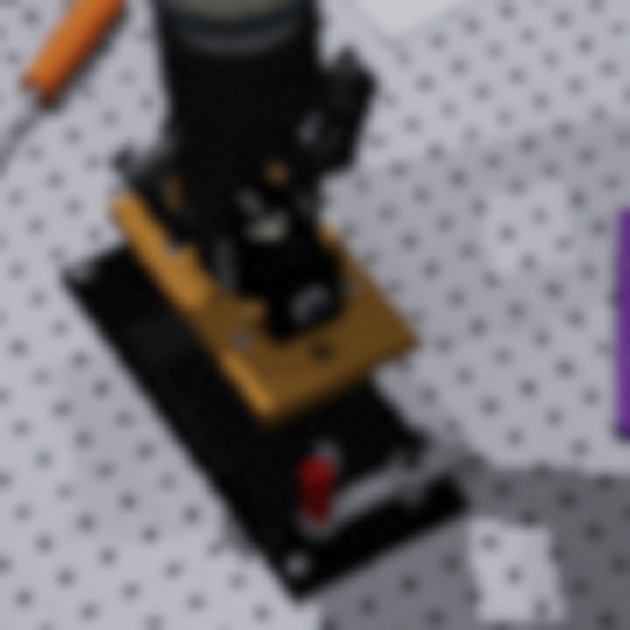

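View pics/top6.png

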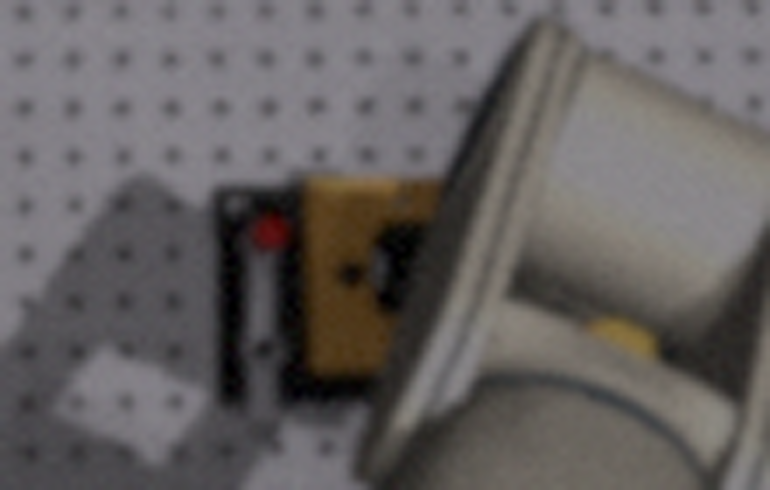

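{"method": "step_arm", "body": {"commands": "0 0 0.05 0; 0 0 0.1 0; 0 0 0.1375 0; 0 0 0.1625 0; 0 0 0.1625 0; 0 0 0.1625 0; 0 0 0.1625 0; 0 0 0.1625 0"}}

```text
clock: 13.5
position: [529.8, -248.4, 65.9]
ee_rot: [179.9, 0.0, 90.4]
wrist_force: [-0.2, 0.3, -7.9]
grip_width: 0.46
```

```bash
python3 - <<'E'
from station import *
from fit import *
o=r.get_obs();print(o["position"],o["ee_rot"],o["wrist_force"])
for n in("scene","top"):
    f=grab_frame(n);pickle.dump(f,open(n+"7.pkl","wb"))
    crop(f,(190,100,280,190) if n=="scene" else (280,180,340,240),8 if n=="top" else 7,f"pics/{n}7.png")
t=pickle.load(open("top6.pkl","rb"))
print(unproj(t,[[349/7+260-.43,272/7+170-.43]],122))
E
```

```text
[ 529.81248932 -248.36865721   65.85079432] [1.79919840e+02 4.11202585e-02 9.03627599e+01] [-0.1954799   0.34174139 -7.92166285]
[[ 530.04677819 -184.18771278  122.        ]]
```

View pics/scene7.png

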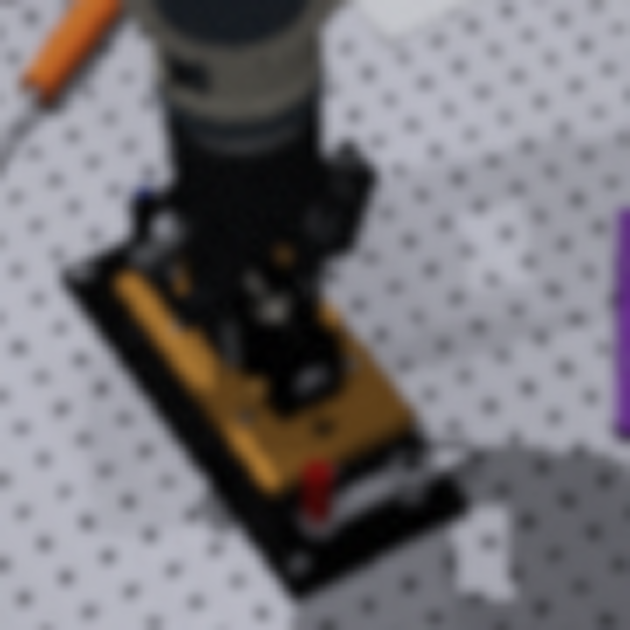

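View pics/top7.png

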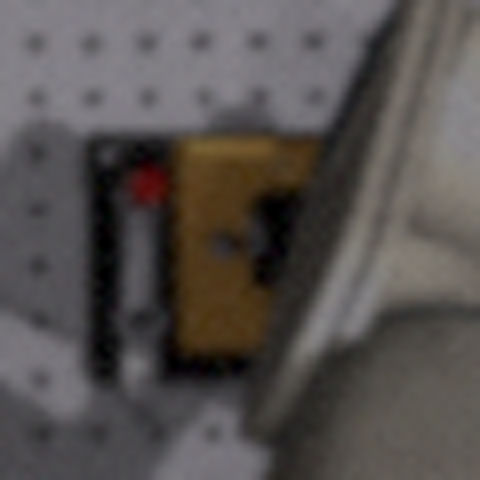

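```bash
python3 - <<'E'
from fit import *
t=pickle.load(open("top7.pkl","rb"));s=pickle.load(open("scene7.pkl","rb"))
print("hole",unproj(t,[[307.56,209.56]],59), "scene hole",unproj(s,[[190+322/7-.43,100+427/7-.43]],59))
# visible end edges: top hole end edge column
CE3=[box(-50,54,-34,24,8,58),box(-45,45,-66,66,10,75),box(-60,60,-60,60,60,220)]
for z in (48,50):
  for f,roi in((s,(200,125,255,175)),):
    p,e=fit([(f,gold,roi,CE3)],[529.5,-248.4,np.radians(90.4),z],CB);print(z,p[:2],np.degrees(p[2]),e)
  TE=[box(-110,50,-34,24,8,58),box(-200,20,-90,90,10,200)]
  for d in range(-2,6):
    print(d,round(cost([(t,gold,(290,190,318,230),TE)],[529.5,-248.4+d,np.radians(90.4),z],CB),3),end=" ")
  print()
E
```

```text
hole [[ 531.63450104 -186.23406267   59.        ]] scene hole [[ 531.34701045 -185.55257512   59.        ]]
48 [ 531.43617883 -246.67241796] 89.94661673252057 19.005391194357315
-2 82.218 -1 75.885 0 70.642 1 67.299 2 62.441 3 62.203 4 64.833 5 63.297 
50 [ 532.39208496 -245.73996809] 89.95985121093243 19.14028501529787
-2 87.05 -1 75.954 0 71.516 1 68.544 2 62.488 3 62.275 4 63.605 5 63.649
```

```bash
python3 plan.py 526.6,-249.3,65,90.4 526.6,-249.3,60,90.4 526.6,-249.3,56,90.4;
```

```text
-0.0032 -0.0056 -0 -0.0002; -0.0032 -0.0056 0.0125 -0.0002; -0.0032 -0.0056 0.0225 -0.0002
end cmd [526.58, -249.29, 56.0, 90.38]
```

{"method": "step_arm", "body": {"commands": "-0.0032 -0.0056 0 -0.0002; -0.0032 -0.0056 0.0125 -0.0002; -0.0032 -0.0056 0.0225 -0.0002; -0.0032 -0.0056 0.0225 -0.0002; -0.0032 -0.0056 0.0225 -0.0002; -0.0032 -0.0056 0.0225 -0.0002"}}

```text
clock: 14.2
position: [527.1, -249.4, 56.0]
ee_rot: [-180.0, -0.0, 90.4]
wrist_force: [0.2, 0.2, -8.0]
grip_width: 0.458
```

```bash
python3 - <<'E'
from station import *
from fit import *
o=r.get_obs();print(o["position"],o["ee_rot"],o["wrist_force"])
for n in("scene","top"):
    f=grab_frame(n);pickle.dump(f,open(n+"8.pkl","wb"))
    crop(f,(205,125,260,180) if n=="scene" else (285,185,335,235),11,f"pics/{n}8.png")
E
```

```text
[ 527.07021569 -249.35706969   55.96561707] [-1.79999954e+02 -4.27439875e-04  9.04379399e+01] [ 0.23231694  0.19828861 -7.96203467]
```

View pics/scene8.png

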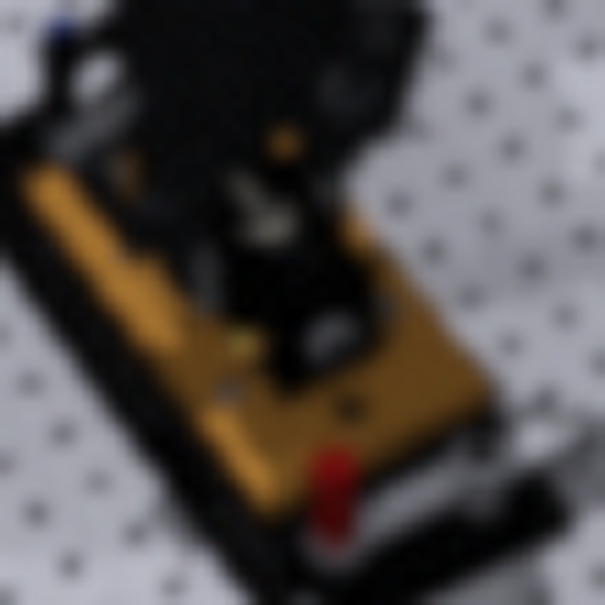

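View pics/top8.png

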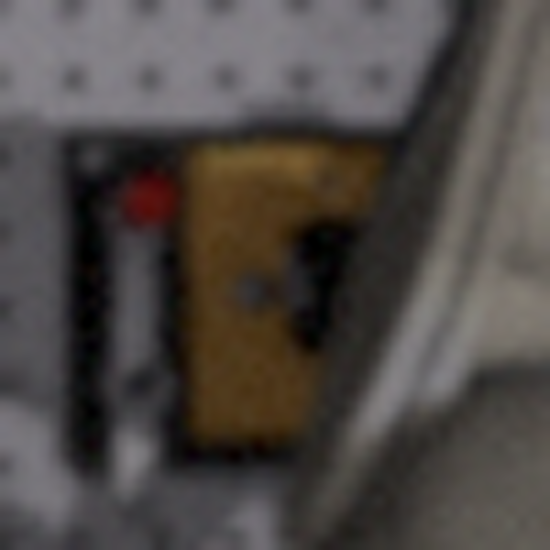

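{"method": "step_arm", "body": {"commands": "0 0 0.005 0; 0 0 0.01 0; 0 0 0.01 0; 0 0 0.01 0"}}

```text
clock: 14.7
position: [526.9, -249.3, 51.9]
ee_rot: [-180.0, -0.0, 90.4]
wrist_force: [0.6, 0.1, -7.7]
grip_width: 0.458
```

{"method": "step_arm", "body": {"commands": "0 0 0.005 0; 0 0 0.01 0; 0 0 0.01 0; 0 0 0.01 0"}}

```text
clock: 15.1
position: [527.1, -249.4, 48.0]
ee_rot: [180.0, 0.0, 90.4]
wrist_force: [0.7, 0.3, -7.0]
grip_width: 0.459
```

{"method": "step_arm", "body": {"commands": "0 0 0.0025 0; 0 0 0.005 0; 0 0 0.0075 0; 0 0 0.0075 0; 0 0 0.0075 0"}}

```text
clock: 15.6
position: [527.7, -249.5, 45.2]
ee_rot: [179.9, 0.0, 90.4]
wrist_force: [3.6, 0.6, -6.2]
grip_width: 0.461
```

{"method": "step_arm", "body": {"commands": "0 0 0.0025 0; 0 0 0.005 0; 0 0 0.0075 0; 0 0 0.0075 0; 0 0 0.0075 0"}}

```text
clock: 16.1
position: [527.9, -249.5, 42.2]
ee_rot: [179.9, 0.0, 90.4]
wrist_force: [5.5, 1.2, -6.0]
grip_width: 0.458
```

{"method": "step_arm", "body": {"commands": "0 0.0025 0 0; 0 0.0025 0 0; 0 0.0025 0 0"}}

```text
clock: 16.4
position: [528.1, -249.4, 42.0]
ee_rot: [180.0, 0.0, 90.4]
wrist_force: [3.4, -0.6, -5.2]
grip_width: 0.463
```

```bash
python3 - <<'E'
from station import *
o=r.get_obs();print(o["position"],o["ee_rot"],o["wrist_force"],o["torque"])
E
```

```text
[ 528.07376369 -249.3778303    41.98079764] [1.79991906e+02 4.30053763e-03 9.04376722e+01] [ 3.39720723 -0.56518966 -5.2431972 ] [ 0.15342126 -0.73410939 -0.23155185]
```

{"method": "step_arm", "body": {"commands": "0 0.0012 0 0.0008; 0 0.0012 0 0.0008; 0 0.0012 0.0025 0.0008; 0 0.0012 0.005 0.0008; 0 0.0012 0.005 0.0008"}}

```text
clock: 16.9
position: [528.1, -249.2, 39.7]
ee_rot: [-180.0, -0.0, 90.2]
wrist_force: [2.3, -0.9, -7.6]
grip_width: 0.459
```

```bash
python3 - <<'E'
from station import *
o=r.get_obs();print(o["position"],o["ee_rot"],o["wrist_force"],o["torque"])
E
```

```text
[ 528.10237288 -249.23566324   39.69188048] [-1.79956073e+02 -1.23464554e-02  9.01644292e+01] [ 2.34748745 -0.87710803 -7.60351877] [-0.11838278 -0.22204575  0.08418412]
```

{"method": "step_arm", "body": {"commands": "0 0.001 0.0025 0; 0 0.001 0.005 0; 0 0.001 0.0075 0; 0 0.001 0.0075 0"}}

```text
clock: 17.3
position: [528.4, -249.1, 36.6]
ee_rot: [-179.9, -0.0, 90.1]
wrist_force: [-0.1, 0.8, -8.3]
grip_width: 0.454
```

{"method": "step_arm", "body": {"commands": "0 0 0.0025 0; 0 0 0.005 0; 0 0 0.005 0; 0 0 0.005 0"}}

```text
clock: 17.7
position: [528.8, -249.3, 35.0]
ee_rot: [-180.0, -0.0, 90.2]
wrist_force: [1.1, -0.5, -8.1]
grip_width: 0.46
```

{"method": "step_arm", "body": {"commands": "0 0 0.002 0; 0 0 0.004 0; 0 0 0.004 0; 0 0 0.004 0"}}

```text
clock: 18.1
position: [528.8, -249.3, 33.4]
ee_rot: [-180.0, -0.0, 90.1]
wrist_force: [1.0, 0.7, -7.5]
grip_width: 0.458
```

Free, no side forces. Continue to contact in 1 mm steps.

{"method": "step_arm", "body": {"commands": "0 0 0.0013 0; 0 0 0.0025 0; 0 0 0.0025 0; 0 0 0.0025 0"}}

```text
clock: 18.5
position: [528.9, -249.3, 32.4]
ee_rot: [180.0, 0.0, 90.1]
wrist_force: [0.6, 0.3, -7.3]
grip_width: 0.46
```

{"method": "step_arm", "body": {"commands": "0 0 0.0013 0; 0 0 0.0025 0; 0 0 0.0025 0; 0 0 0.0025 0"}}

```text
clock: 18.9
position: [529.0, -249.6, 32.0]
ee_rot: [180.0, 0.0, 90.1]
wrist_force: [-3.9, -1.7, 5.1]
grip_width: 0.459
```

{"method": "step_arm", "body": {"commands": "0 0 0 0; 0 0 0 0; 0 0 0 0; 0 0 0 0; 0 0 0 0", "jaw": 85}}

```text
clock: 19.4
position: [529.0, -249.3, 31.4]
ee_rot: [180.0, 0.0, 90.2]
wrist_force: [0.4, -0.2, -0.6]
grip_width: 0.852
```

{"method": "step_arm", "body": {"commands": "0 0 -0.05 0; 0 0 -0.15 0; 0 0 -0.27 0; 0 0 -0.37 0; 0 0 -0.42 0; 0 0 -0.42 0; 0 0 -0.42 0"}}

```text
clock: 20.1
position: [528.7, -249.2, 199.3]
ee_rot: [180.0, 0.0, 90.2]
wrist_force: [0.0, 0.1, 0.1]
grip_width: 0.85
```

```bash
python3 - <<'E'
from station import *
from fit import *
for n in("scene",):
    f=grab_frame(n);pickle.dump(f,open(n+"9.pkl","wb"))
    crop(f,(195,115,265,185),8,f"pics/{n}9.png")
E
```

```text
(no output)
```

View pics/scene9.png

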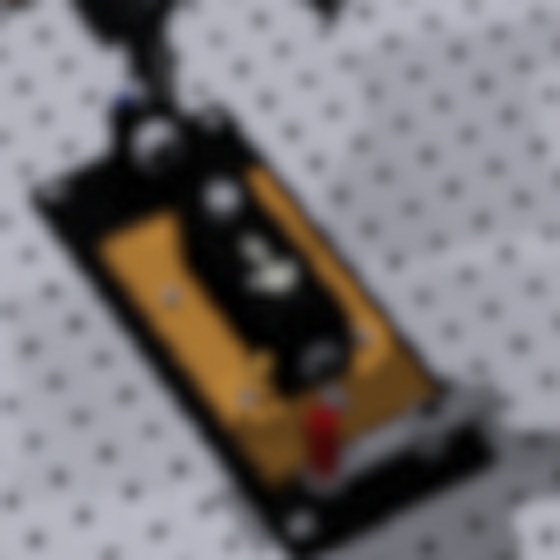

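```bash
echo '[528.46,-249.3,199.4,90.09]'>cmd.json; python3 plan.py 545,-200,180,45; python3 plan.py 553.7,-155.2,140,0;python3 plan.py 553.7,-155.2,120,0 553.7,-155.2,90,0 553.7,-155.2,60,0 553.7,-155.2,46,0
```

```text
0.1232 0.0415 0.0485 0.1253
end cmd [544.98, -199.99, 180.0, 44.98]
0.0946 -0.0638 0.1 0.1249
end cmd [553.71, -155.19, 140.0, 0.02]
-0 0 0.05 0.0001; -0 0 0.125 0.0001; -0 0 0.2 0.0001; -0 0 0.235 0.0001
end cmd [553.71, -155.19, 46.0, -0.02]
```

{"method": "step_arm", "body": {"commands": "0.1232 0.0415 0.0485 0.1253; 0.1232 0.0415 0.0485 0.1253; 0.1232 0.0415 0.0485 0.1253; 0.1232 0.0415 0.0485 0.1253; 0.1232 0.0415 0.0485 0.1253; 0.1232 0.0415 0.0485 0.1253", "jaw": 35}}

```text
clock: 20.75
position: [544.2, -199.5, 177.8]
ee_rot: [-179.8, 0.1, 44.8]
wrist_force: [0.3, 0.3, 0.3]
grip_width: 0.35
```

{"method": "step_arm", "body": {"commands": "0.0946 -0.0638 0.1 0.1249; 0.0946 -0.0638 0.1 0.1249; 0.0946 -0.0638 0.1 0.1249; 0.0946 -0.0638 0.1 0.1249; 0.0946 -0.0638 0.1 0.1249; 0.0946 -0.0638 0.1 0.1249; 0.0946 -0.0638 0.1 0.1249; 0.0946 -0.0638 0.1 0.1249"}}

```text
clock: 21.55
position: [553.2, -155.0, 138.7]
ee_rot: [-180.0, 0.1, 0.2]
wrist_force: [0.4, -0.0, 0.4]
grip_width: 0.346
```

```bash
python3 - <<'E'
from station import *
from fit import *
f=grab_frame("scene");crop(f,(195,105,265,185),8,f"pics/s10.png")
E
```

```text
(no output)
```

View pics/s10.png

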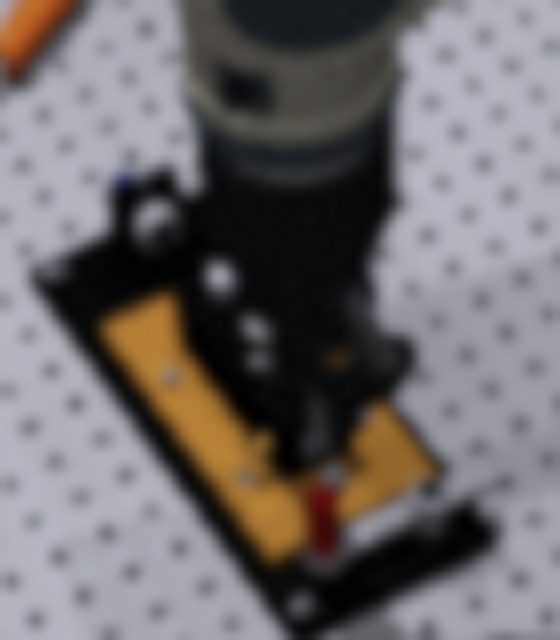

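{"method": "step_arm", "body": {"commands": "0 0 0.05 0; 0 0 0.11 0; 0 0 0.15 0; 0 0 0.15 0"}}

```text
clock: 22.0
position: [552.2, -154.7, 77.6]
ee_rot: [-179.9, 0.3, 0.1]
wrist_force: [-0.6, 0.1, -0.4]
grip_width: 0.35
```

{"method": "step_arm", "body": {"commands": "0 0 0.025 0; 0 0 0.05 0; 0 0 0.07 0; 0 0 0.085 0; 0 0 0.085 0"}}

```text
clock: 22.5
position: [553.5, -155.1, 45.2]
ee_rot: [-180.0, 0.1, 0.1]
wrist_force: [-0.1, -0.7, -0.3]
grip_width: 0.352
```

{"method": "step_arm", "body": {"commands": "0 0 0 0; 0 0 0 0; 0 0 0 0", "jaw": 25}}

```text
clock: 22.8
position: [554.3, -155.3, 46.4]
ee_rot: [180.0, -0.0, 0.1]
wrist_force: [0.6, 0.2, 0.2]
grip_width: 0.25
```

```bash
python3 - <<'E'
from station import *
from fit import *
f=grab_frame("scene");crop(f,(195,105,265,185),8,f"pics/s11.png")
E
sed -i 's/-150.4)/-153.5)/; s/,44,/,46,/' arc.py; python3 arc.py 4 9 14 19 24 29 34 39; python3 arc.py 44 49 54 59 64 69 74 79
```

```text
-0.0008 -0.0138 -0 -0.0112; -0.0022 -0.0257 -0 -0.0251; -0.0046 -0.0375 -0 -0.0389; -0.008 -0.049 -0 -0.0528; -0.0124 -0.0602 -0 -0.0667; -0.0178 -0.0709 -0 -0.0806; -0.024 -0.0811 -0 -0.0945; -0.0312 -0.0908 -0 -0.1084
end cmd [541.24, -118.87, 46.0, 39.01]
-0.0005 -0.012 -0 -0.0139; -0.0021 -0.0238 -0 -0.0278; -0.0047 -0.0356 -0 -0.0416; -0.0083 -0.047 -0 -0.0555; -0.0129 -0.0581 -0 -0.0694; -0.0184 -0.0687 -0 -0.0833; -0.0249 -0.0788 -0 -0.0972; -0.0322 -0.0884 -0 -0.1111
end cmd [508.98, -99.5, 46.0, 79.0]
```

View pics/s11.png

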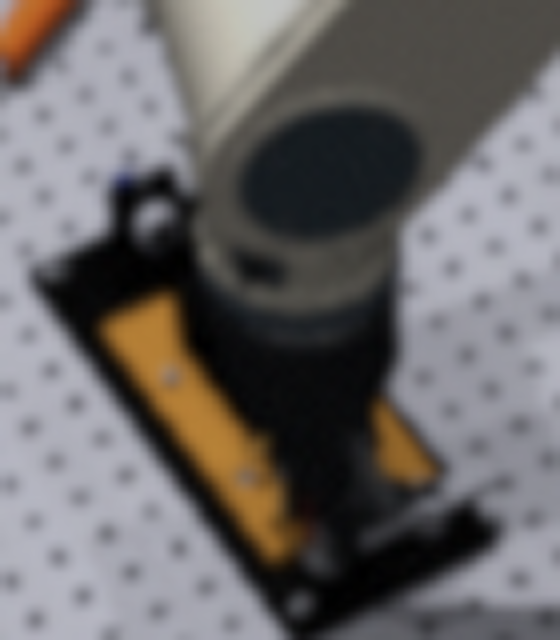

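{"method": "step_arm", "body": {"commands": "-0.0008 -0.0138 0 -0.0112; -0.0022 -0.0257 0 -0.0251; -0.0046 -0.0375 0 -0.0389; -0.008 -0.049 0 -0.0528; -0.0124 -0.0602 0 -0.0667; -0.0178 -0.0709 0 -0.0806; -0.024 -0.0811 0 -0.0945; -0.0312 -0.0908 0 -0.1084"}}

```text
clock: 23.65
position: [542.4, -119.1, 46.4]
ee_rot: [179.9, -0.1, 39.3]
wrist_force: [2.2, -1.9, -1.7]
grip_width: 0.249
```

{"method": "step_arm", "body": {"commands": "-0.0005 -0.012 0 -0.0139; -0.0021 -0.0238 0 -0.0278; -0.0047 -0.0356 0 -0.0416; -0.0083 -0.047 0 -0.0555; -0.0129 -0.0581 0 -0.0694; -0.0184 -0.0687 0 -0.0833; -0.0249 -0.0788 0 -0.0972; -0.0322 -0.0884 0 -0.1111"}}

```text
clock: 24.45
position: [510.3, -99.6, 46.6]
ee_rot: [179.8, -0.0, 79.3]
wrist_force: [1.9, 1.0, 0.2]
grip_width: 0.248
```

```bash
python3 arc.py 83 87 90 90; python3 arc.py 92 94 94; python3 arc.py 96 98 98
```

```text
-0.0004 -0.0095 -0 -0.0111; -0.0014 -0.0191 -0 -0.0222; -0.0025 -0.0262 -0 -0.0305; -0.0025 -0.0262 -0 -0.0305
end cmd [498.5, -98.48, 46.0, 89.98]
-0.0001 -0.0048 -0 -0.0056; -0.0004 -0.0096 -0 -0.0112; -0.0004 -0.0096 -0 -0.0112
end cmd [494.66, -98.64, 46.0, 94.01]
-0.0001 -0.0048 -0 -0.0055; -0.0003 -0.0096 -0 -0.0111; -0.0003 -0.0096 -0 -0.0111
end cmd [490.83, -99.03, 46.0, 98.01]
```

{"method": "step_arm", "body": {"commands": "-0.0004 -0.0095 0 -0.0111; -0.0014 -0.0191 0 -0.0222; -0.0025 -0.0262 0 -0.0305; -0.0025 -0.0262 0 -0.0305"}}

```text
clock: 24.85
position: [499.1, -98.6, 46.4]
ee_rot: [179.9, 0.0, 90.1]
wrist_force: [0.8, -0.3, 0.1]
grip_width: 0.25
```

{"method": "step_arm", "body": {"commands": "-0.0001 -0.0048 0 -0.0056; -0.0004 -0.0096 0 -0.0112; -0.0004 -0.0096 0 -0.0112"}}

```text
clock: 25.15
position: [495.7, -98.8, 46.4]
ee_rot: [179.9, 0.0, 94.0]
wrist_force: [2.8, 1.7, 1.6]
grip_width: 0.25
```

{"method": "step_arm", "body": {"commands": "-0.0001 -0.0024 0 -0.0028; -0.0001 -0.0048 0 -0.0055; -0.0001 -0.0048 0 -0.0055"}}

```text
clock: 25.45
position: [495.6, -99.2, 46.5]
ee_rot: [179.7, 0.1, 96.1]
wrist_force: [8.4, 2.0, -3.0]
grip_width: 0.246
```

```bash
python3 - <<'E'
from station import *
from fit import *
o=r.get_obs();print(o["position"],o["wrist_force"],o["torque"])
E
```

```text
[495.64308654 -99.23419133  46.51397785] [ 8.41453607  2.00319445 -2.97082565] [ 0.33726206 -1.21340792  0.02702038]
```

{"method": "step_arm", "body": {"commands": "0 0.0125 0 0; 0 0.0125 0 0; 0 0.0125 -0.05 0; 0 0.0125 -0.12 0; 0 0.0125 -0.22 0; 0 0.0125 -0.35 0; 0 0.0125 -0.4 0; 0 0.0125 -0.4 0"}}

```text
clock: 26.25
position: [499.5, -98.9, 209.4]
ee_rot: [179.7, 0.1, 96.1]
wrist_force: [0.2, 0.1, 0.0]
grip_width: 0.254
```

{"method": "step_arm", "body": {"commands": "0.05 0.1 0 0; 0.15 -0.1 0 0; 0.3 -0.3 0 0; 0.4 -0.4 0 0; 0.5 -0.5 0 0; 0.5 -0.5 0 0; 0.5 -0.5 0 0"}}

```text
clock: 26.95
position: [275.8, 78.6, 204.8]
ee_rot: [-179.8, 0.0, 96.0]
wrist_force: [0.4, 0.9, 0.8]
grip_width: 0.25
```

```bash
python3 - <<'E'
from station import *
from fit import *
for n in("scene","top"):
    f=grab_frame(n);pickle.dump(f,open(n+"12.pkl","wb"))
    crop(f,(190,115,270,190) if n=="scene" else (265,180,370,245),7,f"pics/{n}12.png")
    cv2.imwrite(f"pics/{n}12f.png",cv2.resize(f["pixels"][:,:,::-1],(800,600),interpolation=cv2.INTER_CUBIC))
E
```

```text
(no output)
```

View pics/scene12.png

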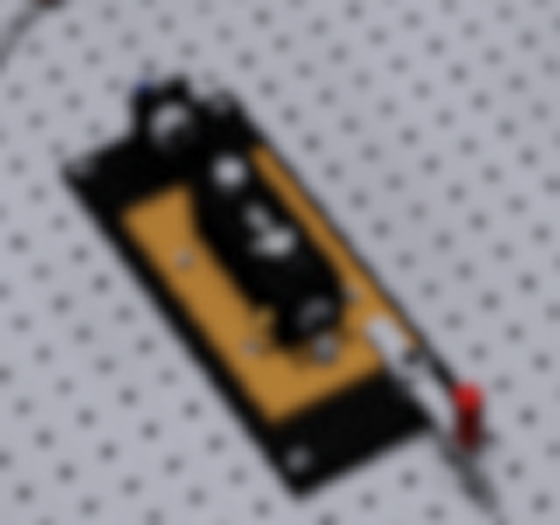

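View pics/top12.png

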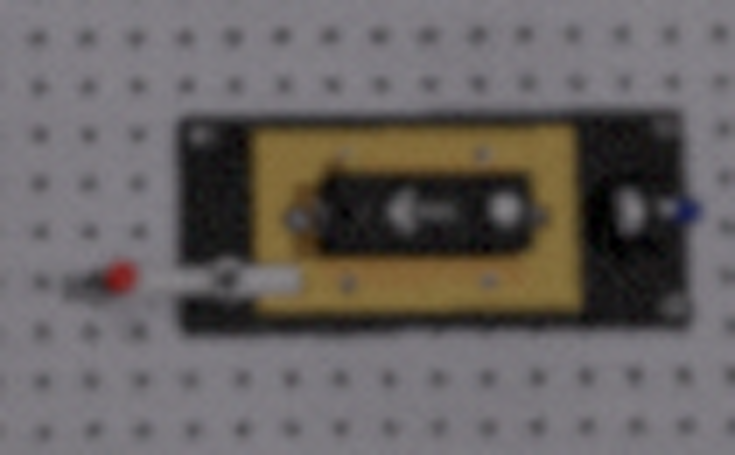

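View pics/scene12f.png

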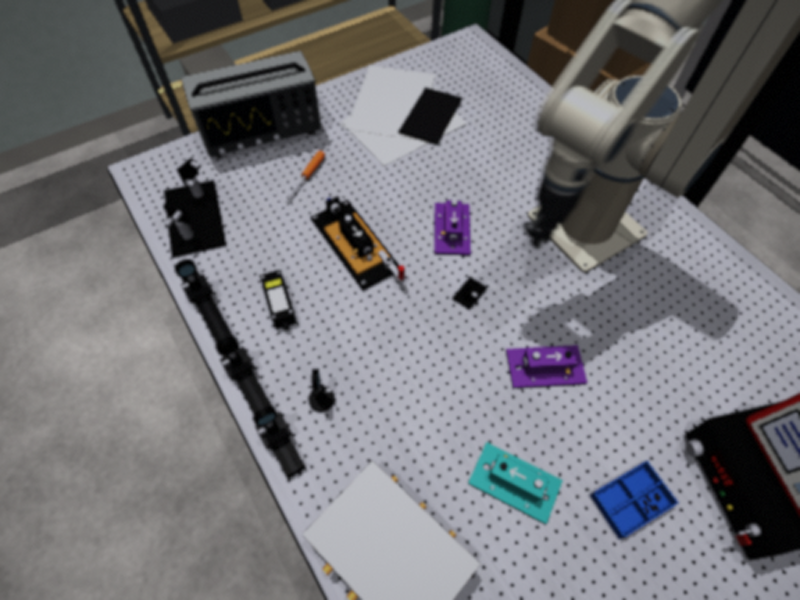

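```bash
python3 - <<'E'
from station import *
print(r.get_obs()["wrist_force"]);print(job.hand_in())
E
```

```text
[ 0.13398977  0.37899405 -0.30534132]
the job is handed in; nothing more can be done
None
```

I opened the clamp to its stop, set the carrier on both dowels, let go of it, and swung the clamp back to its closed stop. Then I handed the job in at about 27 s.

- **Clamp:** At each end the handle stopped moving while the force rose to 7–8 N, so I took both stops as reached. In the last pictures the nose lies over the plate's corner.
- **Seating:** While lowering, a side force of up to 5.5 N built up on the dowels. I cleared it by shifting and turning the plate slightly. The plate touched down gently, with a net force of about 12 N, at 32 mm tool height. That matches the grasp height over the table plus the 15 mm base, so I take it as flush.
- **Last pictures:** Both cameras show the carrier inside the base, with its arrow towards the clamp. The other objects look unmoved, and the gripper is clear of everything.
- **Disagreements:** The two cameras differed by about 2 mm on where the base and carrier lay. The clamp's open stop also came about 3 mm from where I had predicted it. I settled both by comparing the hole with the dowel in the same picture and by feel.
- **Not checked:** I judged flushness from force and height, and did not measure it again in the final pictures.

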